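Tip the jar lids out of the tilting tray

TASK

Push the tray's lever over until the tray stands tipped at 45 degrees, where the lever covers the mark on the arc (never past 60), and keep it there for a full second while both jar lids slide out by themselves into the basin; do not touch the lids. Then push the lever back so that the tray lies fully level on its rest again, and let go. Leave the biscuit cutter and the tin cup where they stand.

Things in the scene. Friction and masses are not known exactly. Their poses are not given: they have to be found in the camera images.
- stand: Fixed wooden stand of the tilting tray: base board 170 x 150 x 18 mm, two cheeks 198 mm high, a rest block under the tray's closed end. Origin on the table under the pivot axis, midway between the cheeks. Its x axis runs along the pivot axis (the lever is on the -x side, towards the robot); the tray tips and empties towards its -y.
- mark (a point): Outer end of the short bright pin that marks 45 degrees, 82 mm from the pivot axis, on a thin dark steel arc (66 mm radius about the pivot) fixed to the stand on the lever side.
- pivot (a point): The pivot axis midway between the cheeks, 175 mm above the table. A wall cupboard overhangs the back of the table: beyond x = 0.67 m, from 380 mm above the table upwards; keep the arm clear of it.
- tray (a joint): Tilt of the tray about the pivot, rad: 0 = level on its rest (also the end of its travel), 0.785 = 45 degrees, open end down; end stop at 1.25. The pivot is stiff (0.4 N m of friction), so the tray stays where it is left; about 4 to 7 N at the handle moves it.
- handle (a point): Middle of the lever's handle, a dark wooden round bar 16 mm thick, 66 mm long, parallel to the stand's x axis. It turns with the tray: it lies 122 mm from the pivot point towards the stand's -x and, at tilt a, 100 mm x sin(a) towards its -y and 100 mm x cos(a) above the pivot. A flat steel lever 14 mm wide joins the bar's inner end (84 mm towards -x) to the pivot.
- lip (a point): Middle of the tray's open discharge edge. The tray is bare sheet steel, 84 mm wide, 215 mm long, floor 3 mm thick, walls 28 mm high on three sides; the open edge is 85 mm from the pivot towards the stand's -y, the closed end 130 mm the other way. Lids begin to slide at a tilt of 25 to 36 degrees.
- lid_a: Grey zinc jar lid, disc 63 mm in diameter, 15 mm high, lying in the tray nearer its open edge. Origin at the centre of its underside.
- lid_b: The same kind of lid, lying in the tray nearer its closed end.
- basin: Enamel basin, 217 mm across the rim, 130 mm across the floor, 85 mm high, standing on the table beneath the tray's open edge. Origin at the centre of its underside.
- cutter: Tin biscuit cutter, 57 mm across and 50 mm high with its bow, standing on the table on the robot's side of the stand. Origin at the centre of its underside.
- cup: Tin cup with a strap handle, 68 x 88 x 62 mm, standing near the front edge of the table, left of the stand. Origin at the centre of its underside.

How it is judged:
On the way:
1. the tray is held still at 45 degrees (38.5 to 51.5) for half a second (value of joint tray between 0.672 and 0.9 rad and velocity of joint tray between -0.1 and 0.1 rad/s), for 0.5 s.
At the end, for the whole second after the job is handed in: The tray is level on its rest (within 3 degrees), and both lids lie at rest inside the upright basin (within 100 mm of its axis, below its rim) (value of joint tray below 0.05 rad and horizontal distance between each of lid_a, lid_b and basin below 0.1 m and height (world z) of each of lid_a, lid_b below 0.085 m and linear speed of each of lid_a, lid_b below 0.03 m/s and angle between basin's own z axis and vertical below 0.1 rad); the robot touches nothing.
It fails at once if the tray is tipped past 60 degrees (value of joint tray above 1.05 rad).
It fails at once if the robot touches a lid (contact force between any of the fingers, the arm and lid_a above 0.3 N or contact force between any of the fingers, the arm and lid_b above 0.3 N).
It fails at once if the cutter or the cup is moved by more than 30 mm (distance of any of cutter, cup from where it was at the start of the episode above 0.03 m).
It also fails if it takes over 48 s, if anything falls off the work surface, if the arm or the gripper's body presses on something with over 40 N, if the wrist force passes 120 N, or if a joint passes its speed limit or range.

ROBOT

A 6-joint arm with a two-finger parallel gripper is mounted at the origin on a cart in front of the work surface, level with it; the furniture and walls round the work are solid. World frame = base frame: x ahead of the robot, y to its left, z up, the work surface at z = 0. Lengths are in m, angles in rad, forces in N, time in s.
With the tool pointing down it reaches from about 0.35 to 0.725 m from the base axis. Payload 6 kg.
Tool frame: the origin (TCP) lies between the finger pads; the fingertips stand 14 mm ahead of it and the grasp point (between the pads) lies 5 mm behind it; z points along the fingers, y is the direction in which the jaws open and shut (so a half turn about z gives the same grasp; the last joint's range is limited). The gripper opens to 85 mm and grips with 20 to 120 N. Pads are 22 mm wide; open, the fingers measure 114 mm over their backs; the gripper's body (76 mm by 85 mm) begins 54 mm behind the grasp point. The pads swing forward as they close: fully open they stand 13 mm farther back than shut.
Start: joints at [1.501, 0.04, 0.085, 0, -1.615, -0.334], TCP at [0.236, 0.552, 0.245] pointing down, gripper open.
Joint ranges: [-2.56, 2.56], [-1.29, 2.01], [-1.08, 1.49], [-3.29, 1.98], [-2.81, -0.18], [-2.99, 2.99]. Speed limits (rad/s): [2.57, 2.57, 3.01, 3.14, 3.14, 3.14].

INTERFACE

Orientations are given as a unit quaternion [x, y, z, w].
In Python, from rig import read_state, snapshot, get_calibration, hand_in gives the robot as it stands. The module is installed in compiled form; this text tells all that it offers.
- The arm moves only by the tool servo_tool, never from a script. Its argument "targets" is a list of rows, each an object of numbers: "dx", "dy", "dz": the shift along the tool's x, y, z in mm; "rx", "ry", "rz": the turn, a rotation vector about the tool's x, y, z in rad. A call has 1 to 5 rows; each row is the pose to reach, as a shift and turn from the pose commanded when the call began, along the tool's axes at that moment; what a row does not reach only later rows make up. A row lasts 1/8 s, in which the tool goes at most 62.5 mm and 10.7 degrees, less where a joint would pass 70% of its speed; a pose out of reach is approached as far as the arm can. A call with a gripper value outside its range is refused whole. "jaw" is the finger opening in mm, from 0 to 85.4, set as the call begins (left out, the last holds). The fingers move at their own pace and stop on an object; "newtons" is the grip in N (left out, the last holds). Time passes only in rows, so rows that repeat a pose let the fingers close. It gives the time, the measured TCP pose, the force and the opening at its end, in the units of the state.
- read_state(): the state, without advancing time (a new reading comes with each control period).
- snapshot(name): name is "scene" or "top"; returns the picture (384x512x3 uint8, red, green, blue); there is no depth.
- get_calibration(name): a dict with "fx", "fy", "cx", "cy" (pixels), "eye" and "rotation" of the camera in the world. Camera axes: x right, y down, z forward; pixel columns grow to the right and rows downward; lengths in m; the calibration is good to about 2 mm. A picture is of the moment at which its call begins. get_calibration takes no time and is no camera call.
- hand_in(): hands the job in, once; it reports no verdict.
The state is a dict: "clock": time; "q": joint angles; "joint_velocities": joint speeds; "tau": joint torques, N m; "ee_pos": TCP position; "tool_rot": TCP orientation; "force": force on the tool from outside, world axes, zero at the start; "torque": the same for the moment, N m; "opening": finger opening in m.
Only numpy, scipy, OpenCV 4.12 (cv2) and the standard library are available. Lean on these libraries where they do the work, as an engineer would, in place of code of your own. Each camera call takes 0.05 s, during which the arm holds its last target.

## Working session

There is one attempt and no reset: what is moved stays moved. The work goes in short steps, Python scripts to look and compute and a tool call to move; the robot and the scene stay as the last step left them, time stands still between calls to the robot, and variables do not carry over. Pictures are saved under pics/ and viewed, and the job is handed in when it is done.

Besides the shell and the picture viewer there is one more tool, called after "Call:" as name(argument=value, ...), one argument or row to a line, values as JSON. servo_tool: Moves the arm, as the interface text tells. Its arguments: {"type":"object","properties":{"targets":{"type":"array","items":{"type":"object","properties":{"dx":{"type":"number"},"dy":{"type":"number"},"dz":{"type":"number"},"rx":{"type":"number"},"ry":{"type":"number"},"rz":{"type":"number"}}}},"jaw":{"type":"number"},"newtons":{"type":"number"}},"required":["targets"]}

```bash
mkdir -p pics; python3 - <<'E'
from rig import *
import cv2,json
print(read_state())
for n in("scene","top"):
    im=snapshot(n); cv2.imwrite(f"pics/{n}0.png",cv2.resize(im[...,::-1],(800,600),interpolation=cv2.INTER_CUBIC)); cv2.imwrite(f"pics/{n}0_raw.png",im[...,::-1])
    print(n,get_calibration(n))
E
```

```text
{'clock': 0.0, 'q': array([ 1.50070670e+00,  4.08301281e-02,  8.38010666e-02, -4.65211498e-04,
       -1.61551426e+00, -3.33693156e-01]), 'joint_velocities': array([ 0.00124853, -0.00037189, -0.00081956,  0.00106429,  0.00047782,
       -0.00073779]), 'tau': array([-3.82611711e-05, -3.68204784e+01,  3.47401929e+01,  6.93193585e+00,
       -5.59337757e-03, -8.72485828e-06]), 'ee_pos': array([0.23554609, 0.5514952 , 0.24426281]), 'tool_rot': array([ 9.79690708e-01, -2.00512591e-01, -1.15571164e-04,  8.96461602e-04]), 'force': array([ 0.17399847, -0.43812326, -0.02149902]), 'torque': array([0.0222746 , 0.0142387 , 0.02561478]), 'opening': 0.08556477413096603}
scene {'fx': 414.81885263147365, 'fy': 414.81885263147365, 'cx': 249.68088828942797, 'cy': 181.4232994718706, 'eye': array([ 0.06338404, -1.00368279,  0.5855129 ]), 'rotation': array([ 0.81103772, -0.20196375,  0.1260345 , -0.53436295])}
top {'fx': 498.50566466732363, 'fy': 498.50566466732363, 'cx': 247.8554351596222, 'cy': 200.9620216688255, 'eye': array([ 0.37759004, -0.1542612 ,  1.51196518]), 'rotation': array([-0.70279155,  0.70955118, -0.04099164,  0.03067314])}
```

View pics/scene0.png

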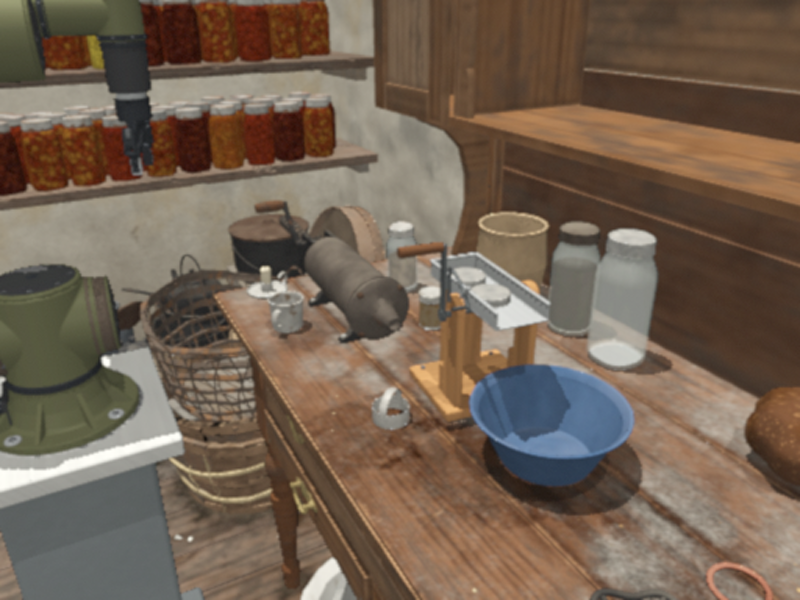

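View pics/top0.png

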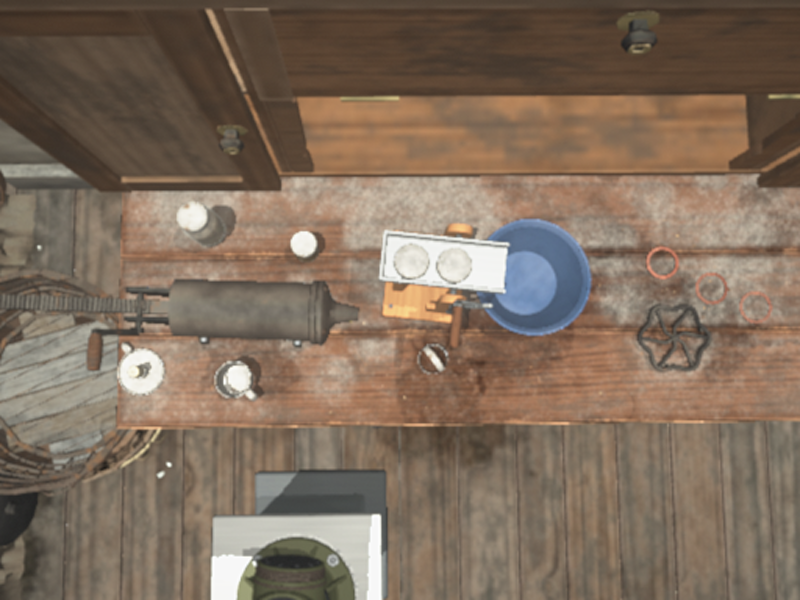

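The scene picture shows the tray with both lids, with the handle at about (420,248) and the basin in front. In the top picture the handle runs from about (461,303) to (455,345), the cutter is at (433,358) and the cup at (238,378). I'll enlarge both views.

```bash
python3 - <<'E'
import cv2
a=cv2.imread("pics/top0_raw.png")[130:260,230:390]; cv2.imwrite("pics/topc.png",cv2.resize(a,None,fx=5,fy=4.6154,interpolation=cv2.INTER_CUBIC))
a=cv2.imread("pics/scene0_raw.png")[145:275,230:390]; cv2.imwrite("pics/scenec.png",cv2.resize(a,None,fx=5,fy=4.6154,interpolation=cv2.INTER_CUBIC))
E
```

```text
(no output)
```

View pics/topc.png

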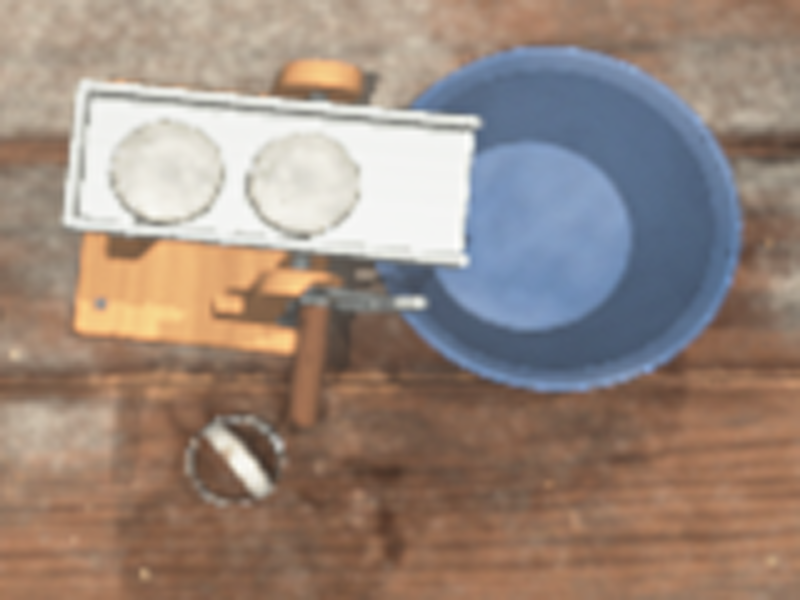

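View pics/scenec.png

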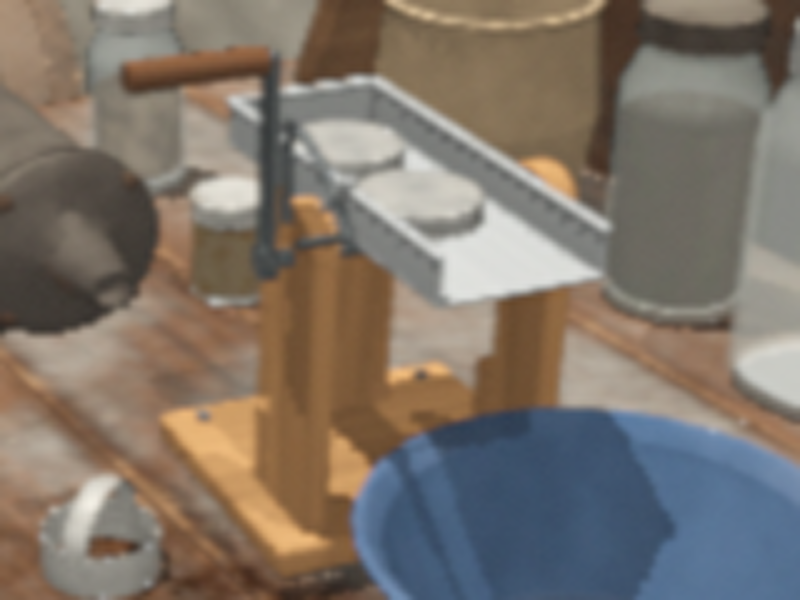

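```bash
cat > h.py <<'E'
import numpy as np
from scipy.spatial.transform import Rotation as R
from rig import get_calibration
C={n:get_calibration(n) for n in("scene","top")}
def proj(n,P):
    c=C[n]; p=R.from_quat(c["rotation"]).inv().apply(np.atleast_2d(P)-c["eye"])
    return np.c_[c["fx"]*p[:,0]/p[:,2]+c["cx"],c["fy"]*p[:,1]/p[:,2]+c["cy"]]
def ray(n,u,v,z):
    c=C[n]; d=R.from_quat(c["rotation"]).apply([(u-c["cx"])/c["fx"],(v-c["cy"])/c["fy"],1]); return c["eye"]+d*(z-c["eye"][2])/d[2]
def top(u,v): return 230+u/5,130+v/4.6154
def sc(u,v): return 230+u/5,145+v/4.6154
E
python3 - <<'E'
from h import *
from scipy.optimize import least_squares
S=R.from_euler
obs=[("top",top(314,306),(-.089,0,.275)),("top",top(303,422),(-.155,0,.275)),
("scene",sc(128,74),(-.155,0,.275)),("scene",sc(270,60),(-.089,0,.275)),
("top",top(82,82),(.042,.130,None)),("top",top(66,225),(-.042,.130,None)),("top",top(468,262),(-.042,-.085,-1)),("top",top(473,125),(.042,-.085,-1)),
("top",top(75,332),(-.085,.075,.018))]
def f(p,full=0):
    x,y,w,h=p;r=[]
    for n,uv,q in obs:
        z=q[2]
        if z is None:z=h
        elif z==-1:z=h-.028
        P=S('z',w).apply([q[0],q[1],0])+[x,y,z]
        r.append(proj(n,P)[0]-uv)
    return np.array(r) if full else np.ravel(r)
s=least_squares(f,[.55,-.2,0,.2],loss='soft_l1');print(s.x);print(f(s.x,1).round(2))
x,y,w,h=s.x
H=lambda a:S('z',w).apply([-.122,-.1*np.sin(a),.175+.1*np.cos(a)])+[x,y,0]
for a in(0,45,):print(a,H(np.radians(a)))
for u,v in((314,306),(303,422)):print(ray("top",*top(u,v),.275))
print("basin",ray("top",*top(532,237),0),"lip",S('z',w).apply([0,-.085,0])+[x,y,0])
from rig import read_state
st=read_state();T=R.from_quat(st["tool_rot"]);print(T.as_matrix().round(3))
E
```

```text
[ 0.60346718 -0.29656608 -0.10679344  0.18447233]
[[ 0.63 -0.36]
 [ 0.53  0.76]
 [-0.6   1.05]
 [-0.75 -0.17]
 [-0.05 -0.65]
 [ 0.13 -1.05]
 [-2.43  0.07]
 [-0.96 -0.25]
 [14.83 -0.24]]
0 [ 0.48216221 -0.28356204  0.275     ]
45 [ 0.47462512 -0.35386987  0.24571068]
[ 0.51408322 -0.28547379  0.275     ]
[ 0.45124877 -0.27877284  0.275     ]
basin [ 0.58941611 -0.44952949  0.        ] lip [ 0.59440698 -0.38108184  0.        ]
[[ 0.92  -0.393 -0.001]
 [-0.393 -0.92  -0.002]
 [ 0.     0.002 -1.   ]]
```

```bash
cat >> h.py <<'E'
from rig import read_state
def to(p,yaw=None):
    """tool-frame shift to world p; rotation vec to tool-down with tool y along (cos,sin)(yaw)"""
    s=read_state();T=R.from_quat(s["tool_rot"])
    print("t",round(s["clock"],2),"pos",s["ee_pos"].round(4),"F",s["force"].round(1),"op",round(s["opening"],4),"q",s["q"].round(2))
    print("shift",(T.inv().apply(np.array(p)-s["ee_pos"])*1000).round(1))
    if yaw is not None:
        y=np.array([np.cos(yaw),np.sin(yaw),0]);z=np.array([0,0,-1.]);x=np.cross(y,z)
        print("rot",(T.inv()*R.from_matrix(np.c_[x,y,z])).as_rotvec().round(3))
E
python3 -c "
from h import *
to([.34,.33,.38],1.464)"
```

```text
t 0.1 pos [0.2356 0.5515 0.2444] F [ 0.2 -0.3  0.4] op 0.0852 q [ 1.5   0.04  0.08 -0.   -1.62 -0.33]
shift [ 183.1  162.9 -135.3]
rot [ 0.000e+00 -2.000e-03  2.845e+00]
```

Call:
servo_tool(
  targets=[
    {"dx": 18,"dy": 16,"dz": -50,"rz": 0.15},
    {"dx": 50,"dy": 44,"dz": -90,"rz": 0.3},
    {"dx": 90,"dy": 80,"dz": -120,"rz": 0.45},
    {"dx": 135,"dy": 120,"dz": -135,"rz": 0.6},
    {"dx": 183,"dy": 163,"dz": -135,"rz": 0.75},
  ],
  jaw=40,
)

```text
schema error: expected keys dx, dy, dz, rx, ry, rz
```

```bash
python3 -c "
from h import *
to([.44,.08,.38],1.464)"
```

```text
t 0.1 pos [0.2356 0.5515 0.2444] F [ 0.2 -0.3  0.4] op 0.0852 q [ 1.5   0.04  0.08 -0.   -1.62 -0.33]
shift [ 373.3  353.5 -135. ]
rot [ 0.000e+00 -2.000e-03  2.845e+00]
```

Call:
servo_tool(
  targets=[
    {"dx": 18,"dy": 16,"dz": -50,"rx": 0,"ry": 0,"rz": 0.15},
    {"dx": 50,"dy": 44,"dz": -90,"rx": 0,"ry": 0,"rz": 0.3},
    {"dx": 90,"dy": 80,"dz": -120,"rx": 0,"ry": 0,"rz": 0.45},
    {"dx": 135,"dy": 120,"dz": -135,"rx": 0,"ry": 0,"rz": 0.6},
    {"dx": 183,"dy": 163,"dz": -135,"rx": 0,"ry": 0,"rz": 0.75},
  ],
  jaw=40,
)

```text
clock: 0.72
ee_pos: [0.3397, 0.3302, 0.3815]
tool_rot: [0.837, -0.547, -0.0, -0.001]
force: [1.6, 0.2, 0.2]
opening: 0.0401
```

```bash
python3 -c "
from h import *
to([.44,.08,.38],1.464)"
```

```text
t 0.72 pos [0.3397 0.3302 0.3815] F [1.6 0.2 0.2] op 0.0401 q [ 1.2  -0.24  0.08  0.   -1.89 -0.79]
shift [269.4   8.4   1.2]
rot [0.00e+00 2.00e-03 2.09e+00]
```

Call:
servo_tool(
  targets=[
    {"dx": 54,"dy": 2,"dz": 0,"rx": 0,"ry": 0,"rz": 0.16},
    {"dx": 108,"dy": 3,"dz": 0,"rx": 0,"ry": 0,"rz": 0.32},
    {"dx": 162,"dy": 5,"dz": 0,"rx": 0,"ry": 0,"rz": 0.48},
    {"dx": 216,"dy": 7,"dz": 0,"rx": 0,"ry": 0,"rz": 0.64},
    {"dx": 269,"dy": 8,"dz": 1,"rx": 0,"ry": 0,"rz": 0.8},
  ],
)

```text
clock: 1.35
ee_pos: [0.441, 0.0808, 0.3792]
tool_rot: [-0.558, 0.83, 0.0, 0.0]
force: [0.2, 0.4, -0.4]
opening: 0.0405
```

```bash
python3 -c "
from h import *
to([.48,-.15,.37],1.464)"
```

```text
t 1.35 pos [0.441  0.0808 0.3792] F [ 0.2  0.4 -0.4] op 0.0405 q [ 0.63 -0.3   0.02 -0.   -1.9  -1.02]
shift [ 198.9 -123.5    9.2]
rot [0.   0.   1.29]
```

Call:
servo_tool(
  targets=[
    {"dx": 40,"dy": -25,"dz": 2,"rx": 0,"ry": 0,"rz": 0.16},
    {"dx": 80,"dy": -50,"dz": 4,"rx": 0,"ry": 0,"rz": 0.32},
    {"dx": 120,"dy": -75,"dz": 6,"rx": 0,"ry": 0,"rz": 0.48},
    {"dx": 160,"dy": -100,"dz": 8,"rx": 0,"ry": 0,"rz": 0.64},
    {"dx": 199,"dy": -123,"dz": 9,"rx": 0,"ry": 0,"rz": 0.8},
  ],
)

```text
clock: 1.98
ee_pos: [0.4804, -0.1496, 0.3698]
tool_rot: [-0.19, 0.982, 0.0, -0.0]
force: [0.2, 0.4, 0.4]
opening: 0.04
```

```bash
python3 -c "
from h import *
to([.480,-.2825,.36],1.464)"
```

```text
t 1.98 pos [ 0.4804 -0.1496  0.3698] F [0.2 0.4 0.4] op 0.04 q [ 0.1  -0.17  0.12 -0.   -1.86 -1.29]
shift [  50.  -123.1    9.7]
rot [ 0.    -0.001  0.489]
```

Call:
servo_tool(
  targets=[
    {"dx": 12,"dy": -30,"dz": 2,"rx": 0,"ry": 0,"rz": 0.12},
    {"dx": 25,"dy": -62,"dz": 5,"rx": 0,"ry": 0,"rz": 0.25},
    {"dx": 38,"dy": -93,"dz": 8,"rx": 0,"ry": 0,"rz": 0.37},
    {"dx": 50,"dy": -123,"dz": 10,"rx": 0,"ry": 0,"rz": 0.489},
    {"dx": 50,"dy": -123,"dz": 10,"rx": 0,"ry": 0,"rz": 0.489},
  ],
)

```text
clock: 2.6
ee_pos: [0.4804, -0.2823, 0.3589]
tool_rot: [0.052, 0.999, 0.0, -0.001]
force: [0.7, 0.4, -1.3]
opening: 0.0399
```

```bash
python3 -c "
from h import *
import cv2
to([.480,-.2825,.272],1.464)
from rig import snapshot
A=snapshot('top')[130:260,230:390,::-1];B=snapshot('scene')[75:205,200:360,::-1]
cv2.imwrite('pics/a1.png',cv2.resize(A,(800,600),interpolation=2));cv2.imwrite('pics/b1.png',cv2.resize(B,(800,600),interpolation=2))"
```

```text
t 2.6 pos [ 0.4804 -0.2823  0.3589] F [ 0.7  0.4 -1.3] op 0.0399 q [-0.17 -0.03  0.22 -0.   -1.83 -1.5 ]
shift [ 0.1 -0.3 86.9]
rot [ 0.    -0.003  0.002]
```

View pics/a1.png

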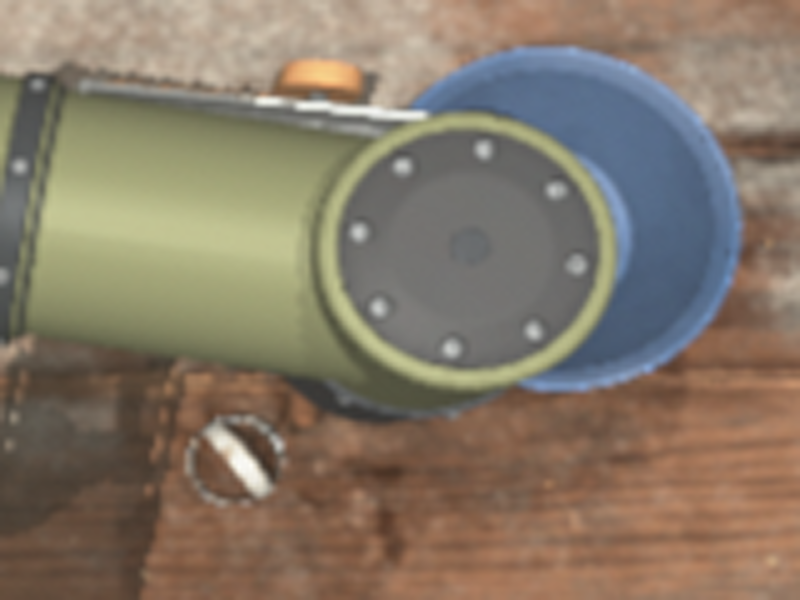

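View pics/b1.png

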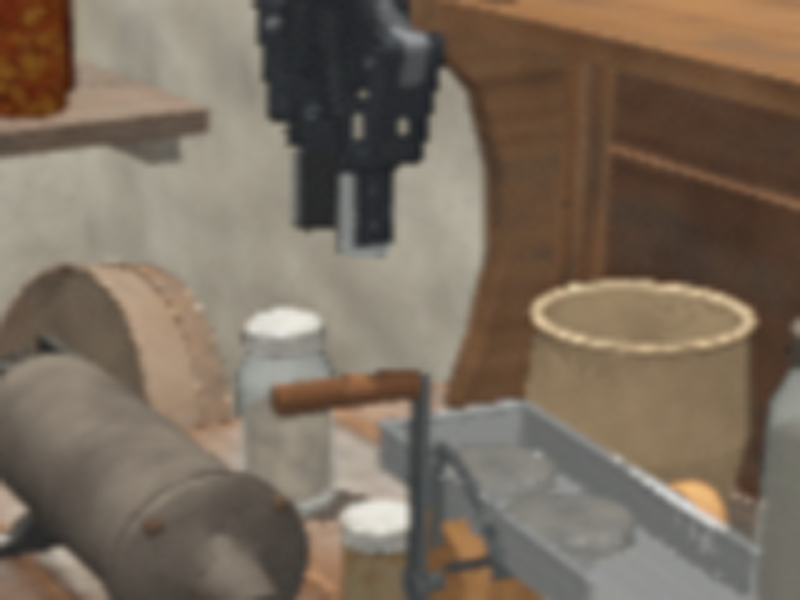

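The jaws hang just above the handle's middle at about (345,240), clear of tray and cutter. Next I lower them over the bar.

Call:
servo_tool(
  targets=[
    {"dx": 0,"dy": 0,"dz": 25,"rx": 0,"ry": 0,"rz": 0},
    {"dx": 0,"dy": 0,"dz": 48,"rx": 0,"ry": 0,"rz": 0},
    {"dx": 0,"dy": 0,"dz": 65,"rx": 0,"ry": 0,"rz": 0},
    {"dx": 0,"dy": 0,"dz": 78,"rx": 0,"ry": 0,"rz": 0},
    {"dx": 0,"dy": 0,"dz": 87,"rx": 0,"ry": 0,"rz": 0},
  ],
)

```text
clock: 3.32
ee_pos: [0.4808, -0.2806, 0.273]
tool_rot: [0.05, 0.999, -0.0, 0.0]
force: [0.6, 0.4, -0.5]
opening: 0.0401
```

```bash
python3 -c "
from h import *
import cv2
to([.480,-.2825,.272],1.464)
from rig import snapshot
B=snapshot('scene')[75:205,200:360,::-1]
cv2.imwrite('pics/b2.png',cv2.resize(B,(800,600),interpolation=2))"
```

```text
t 3.33 pos [ 0.4808 -0.2806  0.273 ] F [ 0.6  0.4 -0.5] op 0.0401 q [-0.17 -0.07  0.03  0.   -1.67 -1.5 ]
shift [ 0.6 -2.   1. ]
rot [-0.     0.     0.006]
```

View pics/b2.png

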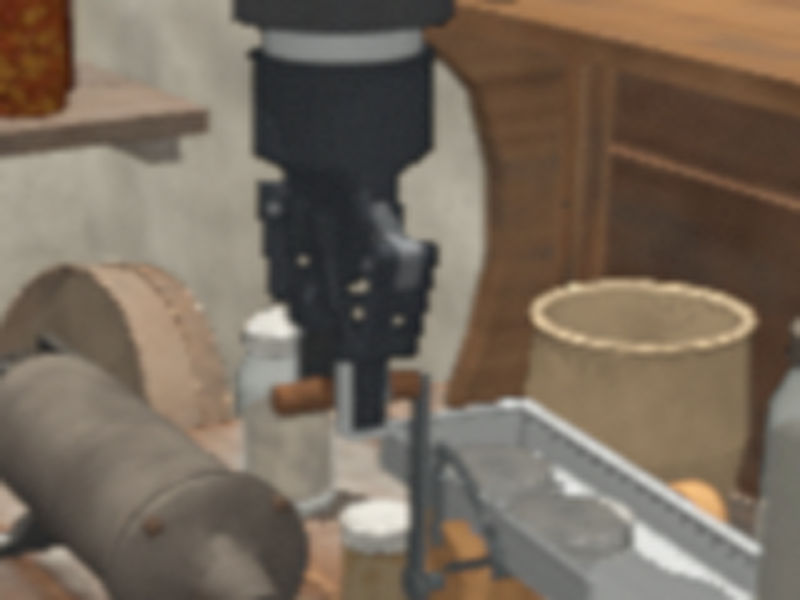

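The jaws straddle the bar, with the near finger at (362,400). I'll narrow them to a loose cage.

Call:
servo_tool(
  targets=[
    {"dx": 0,"dy": -2,"dz": 0,"rx": 0,"ry": 0,"rz": 0},
    {"dx": 0,"dy": -2,"dz": 0,"rx": 0,"ry": 0,"rz": 0},
    {"dx": 0,"dy": -2,"dz": 0,"rx": 0,"ry": 0,"rz": 0},
  ],
  jaw=20,
  newtons=20,
)

```text
clock: 3.75
ee_pos: [0.4806, -0.283, 0.2739]
tool_rot: [0.051, 0.999, -0.0, 0.0]
force: [-0.5, 0.6, 0.3]
opening: 0.02
```

```bash
python3 - <<'E'
from h import *
to([.482,-.2835,.272],1.464)
w=-.107; T=R.from_quat(read_state()["tool_rot"])
for a in range(0,51,5):
    r=np.radians(a); d=R.from_euler('z',w).apply([0,-.1*np.sin(r),.1*np.cos(r)-.1]); print(a,(T.inv().apply(d)*1000).round(1))
E
```

```text
t 3.75 pos [ 0.4806 -0.283   0.2739] F [-0.5  0.6  0.3] op 0.02 q [-0.17 -0.07  0.03  0.   -1.67 -1.5 ]
shift [-1.4 -0.4  1.9]
rot [-0.     0.001  0.005]
0 [0. 0. 0.]
5 [ 0.  -8.7  0.4]
10 [  0.1 -17.4   1.5]
15 [  0.1 -25.9   3.4]
20 [  0.2 -34.2   6. ]
25 [  0.2 -42.3   9.4]
30 [  0.3 -50.   13.4]
35 [  0.3 -57.4  18.1]
40 [  0.4 -64.3  23.4]
45 [  0.4 -70.7  29.3]
50 [  0.5 -76.6  35.7]
```

Call:
servo_tool(
  targets=[
    {"dx": 0,"dy": -8,"dz": 0,"rx": 0,"ry": 0,"rz": 0},
    {"dx": 0,"dy": -17,"dz": 1,"rx": 0,"ry": 0,"rz": 0},
    {"dx": 0,"dy": -26,"dz": 3,"rx": 0,"ry": 0,"rz": 0},
    {"dx": 0,"dy": -34,"dz": 6,"rx": 0,"ry": 0,"rz": 0},
    {"dx": 0,"dy": -38,"dz": 7,"rx": 0,"ry": 0,"rz": 0},
  ],
)

```text
clock: 4.38
ee_pos: [0.4768, -0.3208, 0.2661]
tool_rot: [0.051, 0.999, 0.0, 0.0]
force: [1.1, 4.6, 2.7]
opening: 0.0203
```

```bash
python3 -c "
from h import *
import cv2
to([.482,-.2835,.272],1.464)
from rig import snapshot
B=snapshot('scene')[115:245,220:380,::-1]
cv2.imwrite('pics/b3.png',cv2.resize(B,(800,600),interpolation=2))"
```

```text
t 4.38 pos [ 0.4768 -0.3208  0.2661] F [1.1 4.6 2.7] op 0.0203 q [-0.24 -0.02  0.06 -0.   -1.65 -1.43]
shift [-1.4 37.6 -5.9]
rot [0.    0.    0.006]
```

View pics/b3.png

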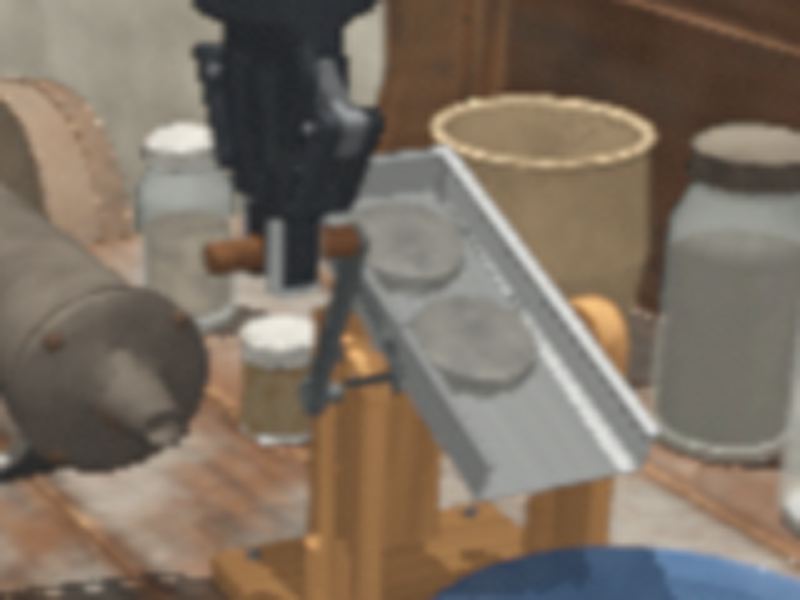

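The tray stands near 21° with both lids still in it, the bar is caged at about (285,250), and the force matches the expected push. I'll carry on to 45°.

Call:
servo_tool(
  targets=[
    {"dx": 0,"dy": -8,"dz": 4,"rx": 0,"ry": 0,"rz": 0},
    {"dx": 0,"dy": -16,"dz": 8,"rx": 0,"ry": 0,"rz": 0},
    {"dx": 0,"dy": -23,"dz": 13,"rx": 0,"ry": 0,"rz": 0},
    {"dx": 0,"dy": -30,"dz": 18,"rx": 0,"ry": 0,"rz": 0},
    {"dx": 0,"dy": -35,"dz": 22,"rx": 0,"ry": 0,"rz": 0},
  ],
)

```text
clock: 5.05
ee_pos: [0.4729, -0.3557, 0.2436]
tool_rot: [0.051, 0.999, 0.0, -0.0]
force: [0.2, 6.0, 1.6]
opening: 0.0198
```

```bash
python3 -c "
from h import *
import cv2
to([.482,-.2835,.272],1.464)
from rig import snapshot
B=snapshot('scene')[145:275,220:380,::-1]
cv2.imwrite('pics/b4.png',cv2.resize(B,(800,600),interpolation=2))"
```

```text
t 5.05 pos [ 0.4729 -0.3557  0.2436] F [0.2 6.  1.6] op 0.0198 q [-0.31  0.02  0.06 -0.   -1.61 -1.37]
shift [ -1.7  72.8 -28.4]
rot [ 0.    -0.001  0.005]
```

View pics/b4.png

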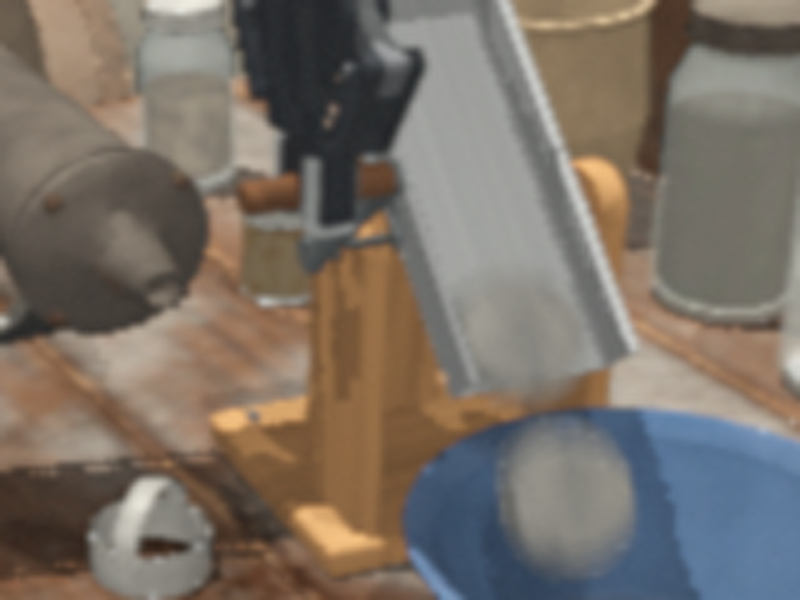

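Both lids are sliding out, one in mid-air at (567,495) and the other at the lip (525,330). I'll hold here.

Call:
servo_tool(
  targets=[
    {"dx": 0,"dy": 0,"dz": 0,"rx": 0,"ry": 0,"rz": 0},
    {"dx": 0,"dy": 0,"dz": 0,"rx": 0,"ry": 0,"rz": 0},
    {"dx": 0,"dy": 0,"dz": 0,"rx": 0,"ry": 0,"rz": 0},
    {"dx": 0,"dy": 0,"dz": 0,"rx": 0,"ry": 0,"rz": 0},
    {"dx": 0,"dy": 0,"dz": 0,"rx": 0,"ry": 0,"rz": 0},
  ],
)

```text
clock: 5.72
ee_pos: [0.4731, -0.3555, 0.2445]
tool_rot: [0.051, 0.999, -0.0, 0.0]
force: [0.3, -0.6, -0.1]
opening: 0.0202
```

Call:
servo_tool(
  targets=[
    {"dx": 0,"dy": 0,"dz": 0,"rx": 0,"ry": 0,"rz": 0},
    {"dx": 0,"dy": 0,"dz": 0,"rx": 0,"ry": 0,"rz": 0},
    {"dx": 0,"dy": 0,"dz": 0,"rx": 0,"ry": 0,"rz": 0},
    {"dx": 0,"dy": 0,"dz": 0,"rx": 0,"ry": 0,"rz": 0},
    {"dx": 0,"dy": 0,"dz": 0,"rx": 0,"ry": 0,"rz": 0},
  ],
)

```text
clock: 6.35
ee_pos: [0.4731, -0.3554, 0.2444]
tool_rot: [0.051, 0.999, -0.0, 0.0]
force: [0.4, -0.3, -0.3]
opening: 0.0201
```

```bash
python3 -c "
from h import *
import cv2
to([.482,-.2835,.272],1.464)
from rig import snapshot
B=snapshot('scene')[145:305,220:417,::-1]
cv2.imwrite('pics/b5.png',cv2.resize(B,(739,600),interpolation=2))"
```

```text
t 6.35 pos [ 0.4731 -0.3554  0.2444] F [ 0.4 -0.3 -0.3] op 0.0201 q [-0.31  0.02  0.06  0.   -1.61 -1.37]
shift [ -1.6  72.4 -27.6]
rot [-0.     0.     0.006]
```

View pics/b5.png

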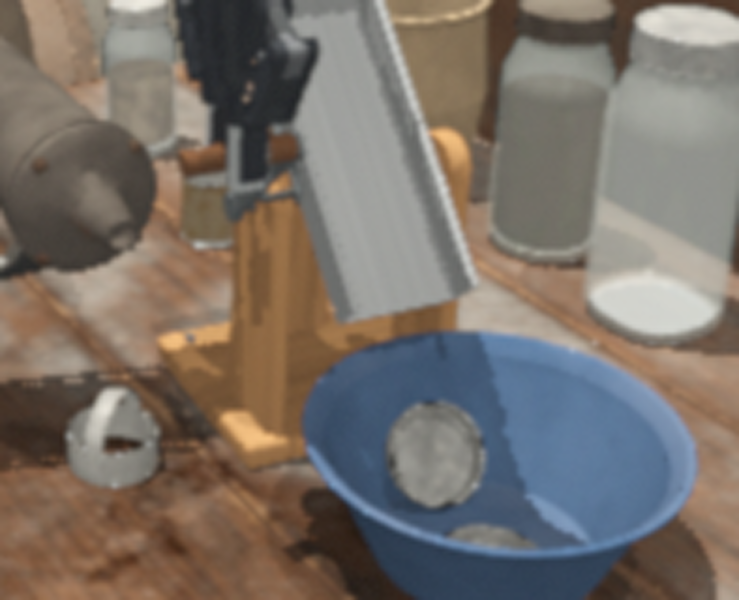

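Both lids are in the basin, one leaning on its wall at (437,455) and one on its floor at (490,537). Before going back I'll check the tilt angle from the handle pixels, about (182,160) and (298,150).

```bash
python3 - <<'E'
from h import *
for a in range(39,53,2):
    r=np.radians(a)
    P=[R.from_euler('z',-.107).apply([x,-.1*np.sin(r),.175+.1*np.cos(r)])+[.6035,-.2966,0] for x in(-.155,-.089)]
    print(a,((proj("scene",P)-[220,145])*3.75).round(0).tolist())
c=(437,455);u=(220+c[0]/3.75,145+c[1]/3.75)
for z in(.03,.045,.06):
    p=ray("scene",*u,z);print(z,p.round(3),np.hypot(*(p-[.589,-.4495,0])[:2]).round(3))
E
```

```text
39 [[176.0, 142.0], [286.0, 123.0]]
41 [[178.0, 147.0], [288.0, 128.0]]
43 [[180.0, 153.0], [290.0, 134.0]]
45 [[182.0, 159.0], [292.0, 140.0]]
47 [[183.0, 165.0], [294.0, 146.0]]
49 [[185.0, 171.0], [296.0, 152.0]]
51 [[187.0, 177.0], [298.0, 158.0]]
0.03 [ 0.599 -0.391  0.03 ] 0.06
0.045 [ 0.585 -0.407  0.045] 0.042
0.06 [ 0.57  -0.424  0.06 ] 0.032
```

Handle pixels and TCP travel both give about 45–47°, held for more than 1 s. Now I push it back along the arc.

Call:
servo_tool(
  targets=[
    {"dx": 0,"dy": 7,"dz": -5,"rx": 0,"ry": 0,"rz": 0},
    {"dx": 0,"dy": 14,"dz": -10,"rx": 0,"ry": 0,"rz": 0},
    {"dx": 0,"dy": 22,"dz": -15,"rx": 0,"ry": 0,"rz": 0},
    {"dx": 0,"dy": 30,"dz": -19,"rx": 0,"ry": 0,"rz": 0},
    {"dx": 0,"dy": 38,"dz": -22,"rx": 0,"ry": 0,"rz": 0},
  ],
)

```text
clock: 7.02
ee_pos: [0.4768, -0.319, 0.2692]
tool_rot: [0.051, 0.999, -0.002, 0.001]
force: [-1.0, -4.9, 4.1]
opening: 0.0197
```

Call:
servo_tool(
  targets=[
    {"dx": 0,"dy": 8,"dz": -2,"rx": 0,"ry": 0,"rz": 0},
    {"dx": 0,"dy": 16,"dz": -4,"rx": 0,"ry": 0,"rz": 0},
    {"dx": 0,"dy": 23,"dz": -5,"rx": 0,"ry": 0,"rz": 0},
    {"dx": 0,"dy": 29,"dz": -6,"rx": 0,"ry": 0,"rz": 0},
    {"dx": 0,"dy": 34,"dz": -6,"rx": 0,"ry": 0,"rz": 0},
  ],
)

```text
clock: 7.65
ee_pos: [0.4805, -0.2833, 0.2723]
tool_rot: [0.05, 0.999, -0.0, -0.0]
force: [-0.7, -4.2, 1.9]
opening: 0.02
```

Call:
servo_tool(
  targets=[
    {"dx": 0,"dy": 1,"dz": 0,"rx": 0,"ry": 0,"rz": 0},
    {"dx": 0,"dy": 2,"dz": 0,"rx": 0,"ry": 0,"rz": 0},
  ],
)

```text
clock: 7.9
ee_pos: [0.4806, -0.2818, 0.2722]
tool_rot: [0.051, 0.999, -0.0, -0.0]
force: [-0.2, -1.9, 2.1]
opening: 0.02
```

Call:
servo_tool(
  targets=[
    {"dx": 0,"dy": 1,"dz": 0,"rx": 0,"ry": 0,"rz": 0},
    {"dx": 0,"dy": 2,"dz": 0,"rx": 0,"ry": 0,"rz": 0},
    {"dx": 0,"dy": 2,"dz": 0,"rx": 0,"ry": 0,"rz": 0},
  ],
)

```text
clock: 8.28
ee_pos: [0.4808, -0.2797, 0.2723]
tool_rot: [0.051, 0.999, 0.0, -0.0]
force: [-0.7, -3.6, 2.5]
opening: 0.02
```

Call:
servo_tool(
  targets=[
    {"dx": 0,"dy": 1,"dz": 0,"rx": 0,"ry": 0,"rz": 0},
    {"dx": 0,"dy": 2,"dz": 0,"rx": 0,"ry": 0,"rz": 0},
    {"dx": 0,"dy": 2,"dz": 0,"rx": 0,"ry": 0,"rz": 0},
  ],
)

```text
clock: 8.65
ee_pos: [0.4809, -0.2789, 0.2724]
tool_rot: [0.051, 0.999, -0.001, 0.0]
force: [0.8, -8.6, -0.3]
opening: 0.0201
```

Call:
servo_tool(
  targets=[
    {"dx": 0,"dy": 1,"dz": 0,"rx": 0,"ry": 0,"rz": 0},
    {"dx": 0,"dy": 2,"dz": 0,"rx": 0,"ry": 0,"rz": 0},
    {"dx": 0,"dy": 2,"dz": 0,"rx": 0,"ry": 0,"rz": 0},
  ],
)

```text
clock: 9.02
ee_pos: [0.4809, -0.2786, 0.2724]
tool_rot: [0.052, 0.999, -0.002, 0.0]
force: [2.4, -17.3, -1.5]
opening: 0.02
```

```bash
python3 -c "
from h import *
import cv2
to([.482,-.2835,.272],1.464)
from rig import snapshot
B=snapshot('scene')[125:285,220:417,::-1]
cv2.imwrite('pics/b6.png',cv2.resize(B,(739,600),interpolation=2))"
```

```text
t 9.03 pos [ 0.4809 -0.2786  0.2724] F [  2.4 -17.3  -1.5] op 0.02 q [-0.16 -0.07  0.02  0.   -1.66 -1.51]
shift [-1.6 -4.7  0.4]
rot [-0.005  0.     0.003]
```

View pics/b6.png

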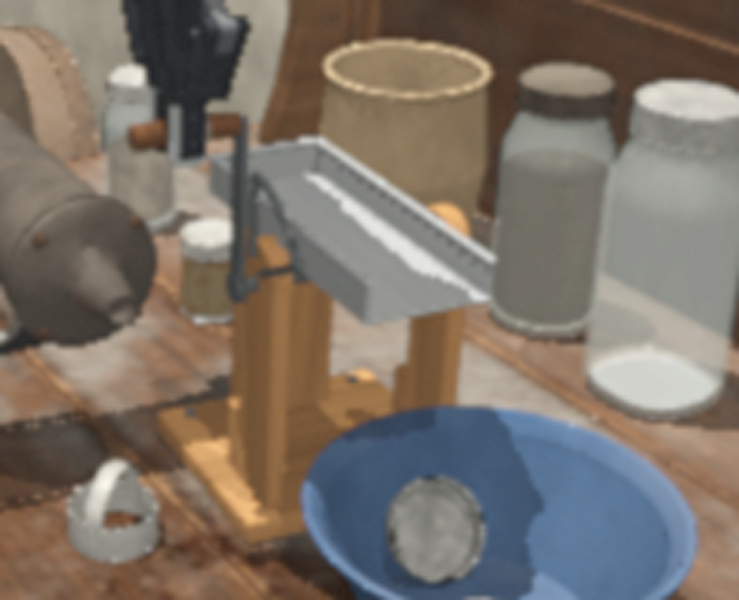

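The tray looks level and pressed on its stop, with 17 N and no further motion. I'll unload, open and lift.

Call:
servo_tool(
  targets=[
    {"dx": 0,"dy": -3,"dz": 0,"rx": 0,"ry": 0,"rz": 0},
    {"dx": 0,"dy": -4,"dz": 0,"rx": 0,"ry": 0,"rz": 0},
  ],
)

```text
clock: 9.32
ee_pos: [0.4808, -0.2793, 0.2717]
tool_rot: [0.05, 0.999, 0.001, -0.0]
force: [0.3, -0.5, -0.1]
opening: 0.02
```

Call:
servo_tool(
  targets=[
    {"dx": 0,"dy": 0,"dz": 0,"rx": 0,"ry": 0,"rz": 0},
    {"dx": 0,"dy": 0,"dz": 0,"rx": 0,"ry": 0,"rz": 0},
    {"dx": 0,"dy": 0,"dz": 0,"rx": 0,"ry": 0,"rz": 0},
  ],
  jaw=42,
)

```text
clock: 9.7
ee_pos: [0.4809, -0.2795, 0.2722]
tool_rot: [0.05, 0.999, 0.0, -0.0]
force: [-0.9, -0.6, 0.2]
opening: 0.0421
```

Call:
servo_tool(
  targets=[
    {"dx": 0,"dy": 0,"dz": -15,"rx": 0,"ry": 0,"rz": 0},
    {"dx": 0,"dy": 0,"dz": -35,"rx": 0,"ry": 0,"rz": 0},
    {"dx": 0,"dy": 0,"dz": -60,"rx": 0,"ry": 0,"rz": 0},
    {"dx": 0,"dy": 0,"dz": -85,"rx": 0,"ry": 0,"rz": 0},
    {"dx": 0,"dy": 0,"dz": -90,"rx": 0,"ry": 0,"rz": 0},
  ],
)

```text
clock: 10.32
ee_pos: [0.4811, -0.2801, 0.3652]
tool_rot: [0.051, 0.999, -0.001, 0.002]
force: [0.5, -0.9, 0.3]
opening: 0.0419
```

Call:
servo_tool(
  targets=[
    {"dx": -30,"dy": 30,"dz": 0,"rx": 0,"ry": 0,"rz": 0},
    {"dx": -60,"dy": 70,"dz": 0,"rx": 0,"ry": 0,"rz": 0},
    {"dx": -60,"dy": 115,"dz": 0,"rx": 0,"ry": 0,"rz": 0},
    {"dx": -60,"dy": 165,"dz": 0,"rx": 0,"ry": 0,"rz": 0},
    {"dx": -60,"dy": 200,"dz": 0,"rx": 0,"ry": 0,"rz": 0},
  ],
)

```text
clock: 10.95
ee_pos: [0.5607, -0.0848, 0.3617]
tool_rot: [0.05, 0.999, 0.0, -0.0]
force: [0.3, -0.6, -0.4]
opening: 0.0421
```

```bash
python3 -c "
from h import *
import cv2
to([.482,-.2835,.272],1.464)
from rig import snapshot
B=snapshot('scene')[125:285,220:417,::-1]
cv2.imwrite('pics/b7.png',cv2.resize(B,(739,600),interpolation=2))
B=snapshot('top')[110:270,110:390,::-1]
cv2.imwrite('pics/a7.png',cv2.resize(B,(784,448),interpolation=2))"
```

```text
t 10.95 pos [ 0.5607 -0.0848  0.3617] F [ 0.3 -0.6 -0.4] op 0.0421 q [ 0.2  -0.    0.26 -0.   -1.83 -1.87]
shift [  58.4 -205.5   89.7]
rot [ 0.    -0.001  0.007]
```

View pics/b7.png

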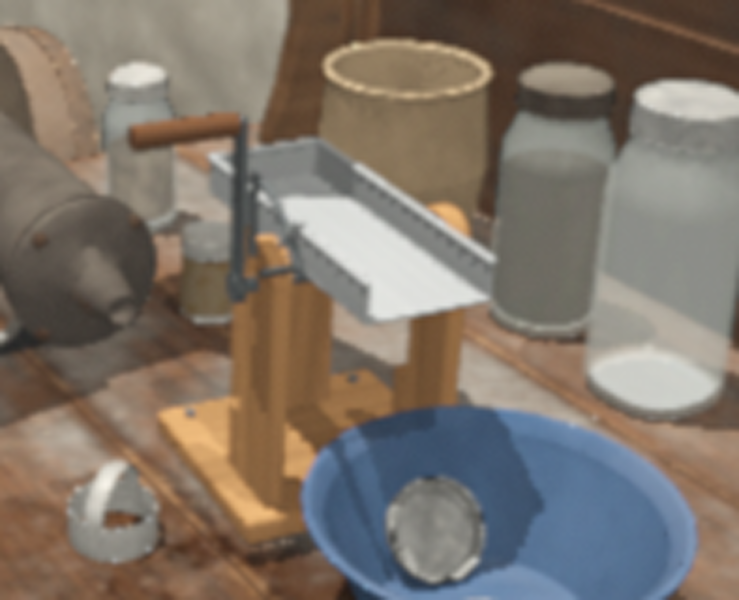

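View pics/a7.png

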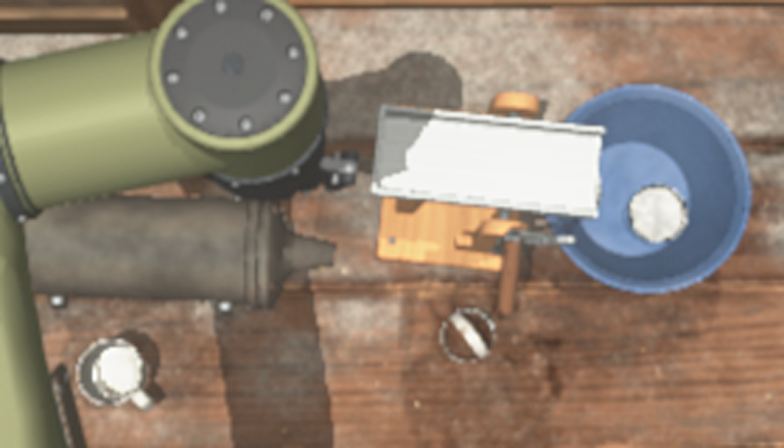

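The tray looks level and empty. One lid lies on the basin floor and the other leans inside it, while the cutter and cup stand where they were. I'll back the arm away from the cupboard and compare the tray numerically with the first picture.

Call:
servo_tool(
  targets=[
    {"dx": 30,"dy": 10,"dz": 0,"rx": 0,"ry": 0,"rz": 0},
    {"dx": 70,"dy": 20,"dz": 0,"rx": 0,"ry": 0,"rz": 0},
    {"dx": 90,"dy": 20,"dz": 0,"rx": 0,"ry": 0,"rz": 0},
    {"dx": 90,"dy": 20,"dz": 0,"rx": 0,"ry": 0,"rz": 0},
    {"dx": 90,"dy": 20,"dz": 0,"rx": 0,"ry": 0,"rz": 0},
  ],
)

```text
clock: 11.68
ee_pos: [0.4735, -0.0581, 0.3619]
tool_rot: [0.051, 0.999, -0.0, -0.0]
force: [0.5, 0.7, -0.5]
opening: 0.0425
```

```bash
python3 - <<'E'
from h import *
from rig import snapshot
import cv2
to([.482,-.2835,.272])
def m(n,im,box,lab):
    ref=cv2.imread(f"pics/{n}0_raw.png");x0,y0,x1,y1=box
    k=4;f=lambda a:cv2.resize(a,None,fx=k,fy=k,interpolation=2)
    r=cv2.matchTemplate(f(im[y0-5:y1+5,x0-5:x1+5]),f(ref[y0:y1,x0:x1]),cv2.TM_CCOEFF_NORMED)
    _,s,_,l=cv2.minMaxLoc(r);print(lab,n,"shift px",l[0]/k-5,l[1]/k-5,"score",round(s,2))
t=snapshot("top")[...,::-1].copy();s=snapshot("scene")[...,::-1].copy()
m("top",t,(286,196,298,226),"handle");m("scene",s,(252,150,290,168),"handle");m("scene",s,(310,185,365,215),"lip")
m("top",t,(262,216,292,244),"cutter");m("top",t,(135,225,170,260),"cup")
m("scene",s,(235,245,265,278),"cutter");m("scene",s,(168,182,198,216),"cup")
m("top",t,(340,136,382,218),"basin")
cv2.imwrite('pics/b8.png',cv2.resize(s[125:315,220:417],(622,600),interpolation=2))
E
```

```text
t 11.68 pos [ 0.4735 -0.0581  0.3619] F [ 0.5  0.7 -0.5] op 0.0425 q [ 0.3  -0.24  0.04 -0.   -1.85 -1.97]
shift [ -31.4 -223.3   89.9]
handle top shift px 0.0 0.0 score 1.0
handle scene shift px 0.0 0.0 score 0.97
lip scene shift px 0.0 0.0 score 0.94
cutter top shift px 0.0 0.0 score 1.0
cup top shift px 0.0 0.0 score 0.96
cutter scene shift px 0.0 0.0 score 1.0
cup scene shift px 0.0 0.0 score 0.98
basin top shift px 0.25 0.0 score 0.86
```

View pics/b8.png

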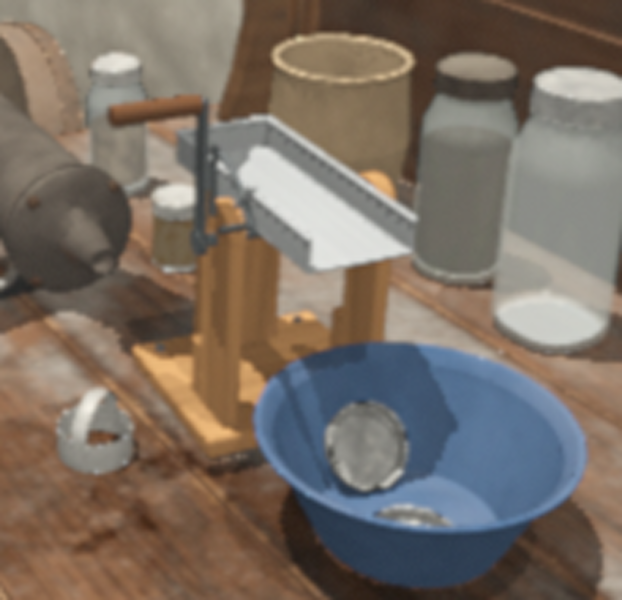

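Nothing has shifted: the handle and lip match the first picture, and both lids are at rest inside the upright basin. I'm handing the job in.

```bash
python3 -c "
from rig import *
print(hand_in())"
```

```text
the job is handed in; nothing more can be done
None
```

The job is handed in at about 12 s on the clock. I held the lever's bar loosely between the jaws and pushed the tray to about 45°. It stayed there about 1.3 s while both lids slid into the basin. I then pushed it back until the force at its rest rose to 17 N without further motion, opened the jaws and backed the arm away.

- **Tilt at the hold:** The outer end of the handle gave about 46° and the TCP travel 43–48°. The inner end read higher, about 48°. All of these lie within 38.5–51.5°. I did not check the lever directly against the mark on the arc.
- **Tray, cutter and cup:** The handle, tray lip, cutter and cup showed 0 px shift from the first pictures, so the tray is level again.
- **Basin:** It shifted at most 0.25 px and stands upright.
- **Lids:** One lies on the basin floor. The other leans on the inner wall, estimated 30–60 mm from the basin's axis and below its rim. It did not visibly move between the last pictures.
- **Contact:** The force reading was near zero at the end, and the arm was clear of everything.

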